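# Heat a batch of terminal blocks on the bench hot plate

## Task

Get a batch of terminal blocks going on the hot plate: slide the lidded pot off the middle circle onto the empty circle, put every terminal block lying about the bench into the open pan where it stands, and then slide the pan onto the middle circle, never lifting or tipping pot or pan off the plate and leaving each centred on its circle. Then take the temperature probe from its slanted holder, enter the well tip first with the probe still leaning, straighten it up and let it down until its collar sits flat on the well. Finally throw the toggle fully over to switch the plate on, and leave the other things on the bench where they are.

Things in the scene. Friction and masses are not known exactly. Their poses are not given: they have to be found in the camera images.
- plate: three-zone hot plate let into the bench, fixed: a flat black glass slab with a steel edge, 250 (x) x 600 (y) mm, standing only 8 mm proud of the bench. Origin under its centre on the bench, z up, y along the row of three circles; its top is 8 mm above the bench.
- mark_heat: middle circle printed on the glass, 182 mm across (thin pale line, with a small second circle inside): the heating place. Origin at its centre, on the glass.
- mark_load: outer circle on which the pan starts, 182 mm across, 190 mm from the middle one, at one end of the row (left or right from start to start). Origin at its centre, on the glass.
- mark_park: the other outer circle, 182 mm across, empty at the start, at the opposite end of the row from the pan. The pot goes here. Origin at its centre, on the glass.
- pan: open aluminium pan, loose, about 0.4 kg: 160 mm across at the base, 170 mm at the rim, 50 mm high, wall 4 mm, floor 5 mm thick (inner floor 152 mm across), smooth base that slides easily on the glass. Origin at the centre of its underside, z up. A straight black handle sticks out along its -x from 82 to 167 mm from the centre, 18 mm wide (along y), 14 mm tall, its mid-height 43 mm above the underside. At the start the handle points roughly at the robot.
- pot: closed steel pot with a fixed lid, loose, about 0.55 kg: 132 mm across, lid top 56 mm high, smooth base that slides easily on the glass. Origin at the centre of its underside, z up. A round bar 10 mm thick arches over the lid; its level middle part runs along the pot's y, 84 mm long, right over the centre, axis 92 mm above the underside.
- block1: aluminium terminal block to be loaded, loose, about 0.06 kg: 38 (x) x 24 (y) x 22 mm high, with a brass boss 16 mm across and 8 mm high on its top. Origin at the centre of its underside. Two to four such blocks are present, lying flat on the bench; None if absent.
- block2: aluminium terminal block to be loaded, loose, about 0.06 kg: 38 (x) x 24 (y) x 22 mm high, with a brass boss 16 mm across and 8 mm high on its top. Origin at the centre of its underside. Two to four such blocks are present, lying flat on the bench; None if absent.
- block3: aluminium terminal block to be loaded, loose, about 0.06 kg: 38 (x) x 24 (y) x 22 mm high, with a brass boss 16 mm across and 8 mm high on its top. Origin at the centre of its underside. Two to four such blocks are present, lying flat on the bench; None if absent.
- block4: aluminium terminal block to be loaded, loose, about 0.06 kg: 38 (x) x 24 (y) x 22 mm high, with a brass boss 16 mm across and 8 mm high on its top. Origin at the centre of its underside. Two to four such blocks are present, lying flat on the bench; None if absent.
- holder: slanted probe holder, fixed: black base 100 x 70 x 12 mm with a square pocket 12 mm wide inside, 22 mm outside and 55 mm long that leans 22 degrees from vertical, its mouth towards the holder's -x (towards the robot). Origin under the base's centre.
- probe: temperature probe, loose, about 0.06 kg, 125 mm long: steel shaft 8 mm thick and 60 mm long, then a flat collar 36 mm across and 5 mm thick, then a black grip 16 mm thick and 60 mm long (its middle 95 mm from the tip). Origin at the tip of the shaft, z runs along the probe from tip to grip. It starts in the holder, leaning about 26 degrees with its grip end up.
- probe_collar (a point): underside of the probe's collar, on the axis, 60 mm from the tip.
- well_mouth (a point): probe well, fixed: upright tube 28 mm outside, bore about 19 mm, 58 mm deep, on a round foot 60 mm across. This point is the centre of its mouth, level with the rim, 68 mm above the bench.
- switch_base: block of the toggle, fixed, 70 (x) x 50 (y) x 25 mm. Origin under its centre; the lever starts leaning to the block's -x and is thrown to its +x.
- switch_tip (a point): centre of the ball (26 mm across) at the end of the toggle's lever; the lever turns about an axis along the block's y, 22 mm above the bench, the ball 55 mm from that axis.
- switch (a joint): toggle angle in rad: 0 off, 1.0 fully over (on). It takes about 1 to 2 N at the ball and stays where it is left.
- tape: bystander: roll of tape, 90 mm across, 24 mm high, lying flat. Origin under its centre.
- screwdriver: bystander: screwdriver lying on the bench. Origin on the bench under its middle.
- wrench: bystander: wrench lying on the bench. Origin under its middle.
- cell: bystander: flat blue battery cell, 100 x 65 x 22 mm. Origin under its centre.
Mind the look-alikes: they are no part of the job. Leave any purple look-alike of the block3 alone.

How it is judged:
On the way, in this order (a step that is already met when the one before it is completed fails the run):
1. the pot stands on the empty outer circle and every block lies in the pan, the pan still at its outer circle (horizontal distance between pot and mark_park below 0.018 m and z of pot in the frame of plate below 0.014 m and angle between pot's own z axis and vertical below 0.08 rad and linear speed of pot below 0.03 m/s and horizontal distance between each of block1, block2, block3, block4 and pan below 0.078 m and z of block1 in the frame of pan between -0.005 and 0.045 m and linear speed of each of block1, block2, block3, block4 below 0.05 m/s and z of block2 in the frame of pan between -0.005 and 0.045 m and z of block3 in the frame of pan between -0.005 and 0.045 m and z of block4 in the frame of pan between -0.005 and 0.045 m and horizontal distance between pan and mark_load below 0.075 m), for 0.2 s.
2. the pan stands centred on the middle circle (horizontal distance between pan and mark_heat below 0.018 m and z of pan in the frame of plate below 0.014 m and angle between pan's own z axis and vertical below 0.08 rad and linear speed of pan below 0.03 m/s), for 0.2 s.
3. the probe's tip is in the well's mouth while the probe leans at least 11 degrees (horizontal distance between probe and well_mouth below 0.012 m and z of probe in the frame of well_mouth below -0.004 m and angle between probe's own z axis and vertical above 0.2 rad), for 0.05 s.
4. the probe stands upright, collar flat on the well (horizontal distance between probe_collar and well_mouth below 0.008 m and z of probe_collar in the frame of well_mouth below 0.004 m and angle between probe's own z axis and vertical below 0.07 rad and linear speed of probe below 0.03 m/s), for 0.2 s.
5. the toggle is fully over (value of joint switch above 0.85 rad), for 0.1 s.
At the end, for the whole second after the job is handed in: Pot on the outer circle that was empty, pan on the middle one, each within 18 mm of centre and flat; every present block in the pan, below its rim; probe upright (4 degrees) in the well, collar within 4 mm of the rim; toggle at 0.85 rad or more; all at rest (all of step 2 and all of step 4 and horizontal distance between pot and mark_park below 0.018 m and z of pot in the frame of plate below 0.014 m and angle between pot's own z axis and vertical below 0.08 rad and linear speed of pot below 0.03 m/s and horizontal distance between each of block1, block2, block3, block4 and pan below 0.078 m and z of block1 in the frame of pan between -0.005 and 0.045 m and linear speed of each of block1, block2, block3, block4 below 0.05 m/s and z of block2 in the frame of pan between -0.005 and 0.045 m and z of block3 in the frame of pan between -0.005 and 0.045 m and z of block4 in the frame of pan between -0.005 and 0.045 m and value of joint switch above 0.85 rad); the robot touches nothing.
It fails at once if the pan or the pot is lifted more than 15 mm off the plate or tipped more than 17 degrees ((z of pan in the frame of plate above 0.023 m or angle between pan's own z axis and vertical above 0.3 rad) or (z of pot in the frame of plate above 0.023 m or angle between pot's own z axis and vertical above 0.3 rad)).
It fails at once if a bystander is moved more than 50 mm (distance of any of tape, screwdriver, wrench, cell from where it was at the start of the episode above 0.05 m).
Of block1, block2, block3, block4 only 2 to 4 are there at a start; the rules pass over those that are not, and their reading is None.
At some moment in a run one of block1, block2, block3, block4 may be knocked a few centimetres aside while the robot is not near it.
It also fails if it takes over 210 s, if anything falls off the work surface, if the arm or the gripper's body presses on something with over 40 N, if the wrist force passes 120 N, or if a joint passes its speed limit or range.

## Robot

A 6-joint arm with a two-finger parallel gripper is mounted at the origin on the work surface. World frame = base frame: x ahead of the robot, y to its left, z up, the work surface at z = 0. Lengths are in m, angles in rad, forces in N, time in s.
With the tool pointing down it reaches from about 0.275 to 0.825 m from the base axis. Payload 4.9 kg.
Tool frame: the origin (TCP) lies midway between the tips of the shut fingers; the grasp point (between the pads) lies 19 mm behind it (bot.grip_depth is the distance from the TCP to the grasp point, in m); z points along the fingers, y is the line along which they close (so a half turn about z gives the same grasp; the last joint's range is limited). The gripper opens to 85 mm and grips with 20 to 120 N. Pads are 22 mm wide; open, the fingers measure 114 mm over their backs; the gripper's body (76 mm by 85 mm) begins 54 mm behind the grasp point. The pads swing forward as they close: fully open they stand 13 mm farther back than shut.
Start: joints at [1.194, 0.326, -0.193, 1.052, 0, 1.437], TCP at [0.132, 0.534, 0.231] pointing down, gripper open.
Joint ranges: [-2.65, 2.65], [-0.97, 1.79], [-1.3, 1.35], [-1.93, 2.1], [-1.47, 1.37], [-3.14, 3.14]. Speed limits (rad/s): [2.57, 2.57, 3.14, 3.14, 3.14, 3.14].

## Interface

Orientations are given as a unit quaternion [w, x, y, z].
In Python, from cell import bot gives the robot as it stands. Calls block until the motion is done:
- bot.move_pose(position, orientation): joint-space move of the TCP to a pose.
- bot.move_linear(position, speed=0.15, rotation=None, until_force=None): straight line of the TCP; rotation=None keeps the orientation; speed is the mean speed in m/s. With until_force (N) it stops when the force on the tool has changed by that much, and returns True; else False.
- bot.goto_joints(angles): joint-space move.
- bot.set_gripper(opening, grasp_force=None): opening from 0.0 (shut) to 1.0 (fully open); grasp_force is the grip in N (None keeps the last); returns when the fingers have stopped.
- bot.wait(seconds).
- bot.solve_ik(position, orientation): joint angles nearest the present ones, or None.
- bot.camera(name): name is "side" or "top"; returns the picture (400x640x3 uint8, red, green, blue); there is no depth.
- bot.calibration(name): a dict with "mtx" (3x3 intrinsics, pixels), "extrinsics" (4x4, takes a point from world to camera coordinates). Camera axes: x right, y down, z forward; pixel columns grow to the right and rows downward; lengths in m; the calibration is good to about 2 mm. A picture is of the moment at which its call begins. calibration takes no time and is no camera call.
A pose or a line that the arm cannot do raises bot.PlanningError and nothing moves.
- bot.close_job(): hands the job in; it is judged then, once.
Trained networks look in the newest picture that a camera, given by its name, has taken for a name from the list of things; names that differ only in an ending like _2 or _b are one class to them, and where a whole thing is asked for, a point or a joint stands for the part that bears it (a point fixed in the world has none). Each returns a list of dicts, best first, with "confidence" (0 to 1); they miss things now and then, are a little off and sometimes report something else, mostly with a low value. They report only what shows in the picture. A call takes as long as a camera call. They do not tell look-alikes from the thing itself.
- bot.search_frame(camera, thing): "bbox" ([left, top, width, height] in pixels, round what is visible of it).
Readings, each from a call of its own:
- bot.read_clock(): time.
- bot.read_joint_positions(): joint angles.
- bot.read_joint_vel(): joint speeds.
- bot.read_joint_efforts(): joint torques, N m.
- bot.read_position(): TCP position.
- bot.read_tool_rot(): TCP orientation.
- bot.read_ft_force(): force on the tool from outside, world axes, zero at the start.
- bot.read_moment(): the same for the moment, N m.
- bot.read_gripper_width(): opening from 0.0 (shut) to 1.0 (fully open).
- bot.read_finger_force(): force on a finger pad.
Only numpy, scipy, OpenCV 4.12 (cv2) and the standard library are available. Lean on these libraries where they do the work, as an engineer would, in place of code of your own. Each camera call takes 0.05 s, during which the arm holds its last target. There are 200 camera calls.

## Working session

There is one attempt and no reset: what is moved stays moved. The work goes in short steps, each a Python script; the robot and the scene stay as the last script left them, time stands still between calls to the robot, and variables do not carry over. Pictures are saved under pics/ and viewed, at most 14 in all, crops included, and the job is handed in when it is done.

```bash
ls; mkdir -p pics
python3 - <<'E'
from cell import bot
import cv2,numpy as np
for c in("top","side"):
    im=bot.camera(c); cv2.imwrite(f"pics/{c}0.png",im[:,:,::-1]); k=bot.calibration(c); print(c,np.round(k["mtx"],1).tolist(),np.round(k["extrinsics"],3).tolist())
    for t in "plate mark_heat mark_load mark_park pan pot block1 holder probe well_mouth switch_base switch_tip tape screwdriver wrench cell".split():
        try: print(t,[([round(v) for v in d["bbox"]],round(d["confidence"],2)) for d in bot.search_frame(c,t)][:7])
        except Exception as e: print(t,e)
E
```

```text
pics
top [[519.0, 0.0, 324.5], [0.0, 519.0, 206.3], [0.0, 0.0, 1.0]] [[0.007, -1.0, 0.019, 0.021], [-0.995, -0.009, -0.098, 0.497], [0.098, -0.019, -0.995, 1.458], [0.0, 0.0, 0.0, 1.0]]
plate [([236, 112, 206, 91], 0.75), ([378, 223, 30, 23], 0.15)]
mark_heat [([308, 127, 63, 61], 0.59)]
mark_load [([244, 145, 19, 41], 0.58), ([440, 200, 22, 26], 0.47)]
mark_park [([375, 125, 59, 61], 0.9), ([242, 146, 12, 35], 0.69)]
pan [([246, 128, 61, 86], 0.76), ([473, 178, 12, 13], 0.55)]
pot [([378, 225, 28, 16], 0.67), ([316, 131, 47, 50], 0.63)]
block1 [([174, 202, 10, 17], 0.68), ([208, 143, 12, 18], 0.57), ([176, 179, 13, 6], 0.43), ([247, 129, 55, 87], 0.23)]
holder [([455, 165, 37, 41], 0.77)]
probe []
well_mouth [([440, 203, 20, 23], 0.8)]
switch_base [([378, 224, 29, 20], 0.68), ([438, 203, 20, 21], 0.66)]
switch_tip [([171, 204, 17, 16], 0.42), ([390, 232, 19, 11], 0.4)]
tape [([245, 221, 32, 36], 0.88)]
screwdriver [([130, 132, 56, 53], 0.61)]
wrench [([418, 229, 29, 54], 0.92), ([379, 225, 29, 22], 0.64)]
cell [([220, 254, 41, 33], 0.85), ([379, 226, 28, 16], 0.64), ([398, 230, 10, 
[... 310 characters left out ...]
 44, 49], 0.51)]
mark_load [([229, 224, 40, 27], 0.86)]
mark_park [([290, 127, 51, 38], 0.83)]
pan [([230, 193, 80, 56], 0.94)]
pot [([270, 155, 42, 42], 0.94), ([204, 120, 154, 155], 0.37)]
block1 [([247, 318, 20, 21], 0.72), ([220, 303, 20, 18], 0.69), ([237, 279, 18, 12], 0.58), ([212, 261, 20, 14], 0.48)]
holder []
probe [([359, 97, 11, 10], 0.64)]
well_mouth [([369, 120, 14, 25], 0.49)]
switch_base [([365, 152, 23, 32], 0.57)]
switch_tip [([380, 150, 5, 17], 0.61), ([358, 97, 13, 10], 0.61)]
tape [([310, 250, 32, 29], 0.79)]
screwdriver [([186, 288, 12, 77], 0.96), ([384, 155, 48, 8], 0.41)]
wrench [([383, 154, 50, 8], 0.75), ([235, 280, 18, 13], 0.18)]
cell [([326, 276, 36, 44], 0.83)]
```

Run:
```python
import cv2
a=cv2.imread("pics/top0.png")[110:310,120:520];cv2.imwrite("pics/top0z.png",cv2.resize(a,(800,400),interpolation=cv2.INTER_CUBIC))
a=cv2.imread("pics/side0.png")[80:380,170:450];cv2.imwrite("pics/side0z.png",cv2.resize(a,(560,600),interpolation=cv2.INTER_CUBIC))
```

```text
(no output)
```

View pics/top0z.png

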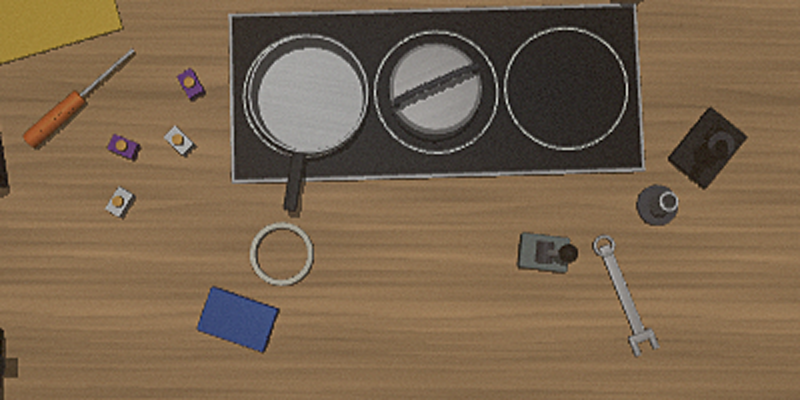

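View pics/side0z.png

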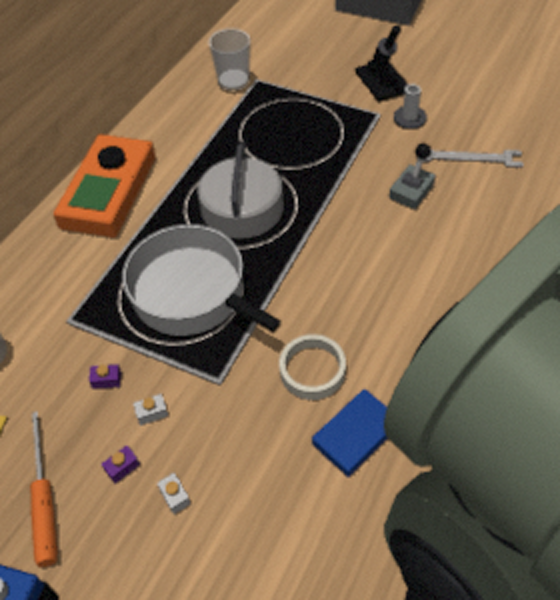

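The bench holds two white blocks (top crop at 178,140 and 120,202), two purple look-alikes, the pan on the left circle, the pot in the middle and the right circle empty. The toggle ball leans right. I'll zoom in on the details next.

```bash
cat > h.py <<'E'
from cell import bot
import cv2,numpy as np
from scipy.spatial.transform import Rotation as R
def ray(c,uv):
    k=bot.calibration(c);K=np.array(k["mtx"]);E=np.array(k["extrinsics"])
    d=E[:3,:3].T@np.linalg.solve(K,[uv[0],uv[1],1.]);o=-E[:3,:3].T@E[:3,3];return o,d
def w(c,uv,z):
    o,d=ray(c,uv);return o+d*(z-o[2])/d[2]
def px(c,p):
    k=bot.calibration(c);q=np.array(k["extrinsics"])[:3]@np.r_[p,1];q=np.array(k["mtx"])@q;return q[:2]/q[2]
def tri(u1,u2,c1="top",c2="side"):
    (a,d),(b,e)=ray(c1,u1),ray(c2,u2)
    s=np.linalg.lstsq(np.c_[d,-e],b-a,rcond=None)[0];p,q=a+d*s[0],b+e*s[1];return (p+q)/2,np.linalg.norm(p-q)
def down(yaw):  # tool down; finger closing line (tool y) along world angle yaw
    y=np.array([np.cos(yaw),np.sin(yaw),0]);z=np.array([0,0,-1.]);return np.c_[np.cross(y,z),y,z]
def q(M): 
    a=R.from_matrix(M).as_quat();return [float(v) for v in a[[3,0,1,2]]]
def qdown(p,yaw):  # choose half turn with feasible / nearest last joint
    best=None
    for a in(yaw,yaw+np.pi):
        j=bot.solve_ik(list(p),q(down(a)))
        if j is not None:
            s=abs(j[5]);best=min(best or (9,0),(s,a))
    return q(down(best[1]))
def snap(c,name,box=None,f=1):
    im=bot.camera(c)[:,:,::-1].copy();cv2.imwrite(f"pics/{name}_full.png",im)
    if box: x,y,W,H=box;im=im[y:y+H,x:x+W]
    cv2.imwrite(f"pics/{name}.png",cv2.resize(im,None,fx=f,fy=f,interpolation=cv2.INTER_CUBIC));
E
python3 - <<'E'
from h import *
im=cv2.imread("pics/top0.png")
a=im[155:255,370:510];b=cv2.imread("pics/side0.png")[85:190,330:440]
A=cv2.resize(a,None,fx=4,fy=4,interpolation=3);cv2.imwrite("pics/a.png",cv2.resize(a,None,fx=5.7,fy=5.7,interpolation=3));cv2.imwrite("pics/b.png",cv2.resize(b,None,fx=5.7,fy=5.7,interpolation=3))
full=lambda x,y:(120+x/2-.25,110+y/2-.25)
c=np.array([w("top",full(*p),.008) for p in((230,15),(636,5),(643,170),(233,182))]);print("corners",c.round(3).tolist(),c.mean(0).round(3))
for n,p,z in(("heat",(436,92),.008),("load",(308,96),.008),("park",(566,88),.008),("panrim",(309,96),.058),("panh",(292,214),.051),("lid",(435,88),.064),("bar1",(395,105),.1),("bar2",(478,68),.1),("tape",(282,254),.024),):
    print(n,w("top",full(*p),z).round(4))
hsv=cv2.cvtColor(im,cv2.COLOR_BGR2HSV)
m=((hsv[...,1]<60)&(hsv[...,2]>130)).astype(np.uint8)
n,l,s,ce=cv2.connectedComponentsWithStats(m)
for i in range(1,n):
    if 30<s[i,4]<400: print(s[i].tolist(),ce[i].round(1),w("top",ce[i],.022).round(4),cv2.minAreaRect(np.argwhere(l==i)[:,::-1].astype(np.float32)))
E
```

```text
corners [[0.758, 0.289, 0.008], [0.78, -0.308, 0.008], [0.535, -0.314, 0.008], [0.512, 0.279, 0.008]] [ 0.646 -0.014  0.008]
heat [ 0.6465 -0.013   0.008 ]
load [0.6386 0.1732 0.008 ]
park [ 0.6544 -0.2031  0.008 ]
panrim [0.629  0.1677 0.058 ]
panh [0.4631 0.1893 0.051 ]
lid [ 0.6411 -0.0091  0.064 ]
bar1 [0.6097 0.047  0.1   ]
bar2 [ 0.6623 -0.0665  0.1   ]
tape [0.4083 0.2049 0.024 ]
[434, 76, 19, 25, 44] [446.5  85.8] [ 0.8556 -0.3312  0.022 ] ((444.9715881347656, 85.62230682373047), (25.965778350830078, 12.355317115783691), 64.44003295898438)
[427, 90, 15, 12, 126] [434.5  95.2] [ 0.8268 -0.2955  0.022 ] ((434.50006103515625, 95.00000762939453), (16.26345443725586, 9.192387580871582), 45.0)
[234, 113, 140, 88, 293] [274.2 139.5] [0.6894 0.1715 0.022 ] ((304.24639892578125, 156.74009704589844), (84.2367172241211, 139.79029846191406), 88.47246551513672)
[376, 112, 54, 2, 60] [403.1 112.6] [ 0.7735 -0.2026  0.022 ] ((402.5, 112.5), (1.0, 53.0), 90.0)
[273, 112, 170, 88, 288] [382.  182.6] [ 0.5667 -0.1402  0.022 ] ((372.5224609375, 188.53077697753906), (74.781494140625, 185.6474914
[... 1391 characters left out ...]
[54, 189, 7, 7, 43] [ 57.1 192.1] [0.5306 0.7842 0.022 ] ((57.0, 192.0), (6.0, 6.0), 90.0)
[38, 192, 8, 7, 42] [ 41.5 195. ] [0.5219 0.8277 0.022 ] ((41.500003814697266, 195.0), (6.363960266113281, 6.363961219787598), 45.0)
[172, 203, 14, 15, 75] [178.8 210.5] [0.4811 0.4388 0.022 ] ((178.7359619140625, 210.52247619628906), (7.949984550476074, 13.03797435760498), 32.0053825378418)
[245, 221, 31, 32, 211] [260.1 236.3] [0.4097 0.207  0.022 ] ((260.0000305175781, 236.50003051757812), (30.405588150024414, 30.405588150024414), 45.0)
[422, 237, 26, 50, 247] [433.3 260.8] [ 0.3436 -0.2854  0.022 ] ((432.5000915527344, 262.0000305175781), (50.535133361816406, 11.627553939819336), 63.43495178222656)
```

View pics/a.png

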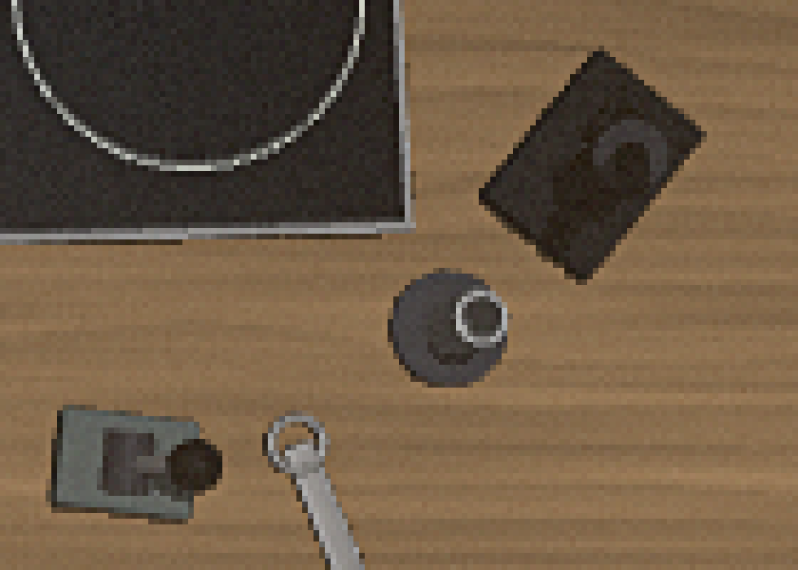

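View pics/b.png

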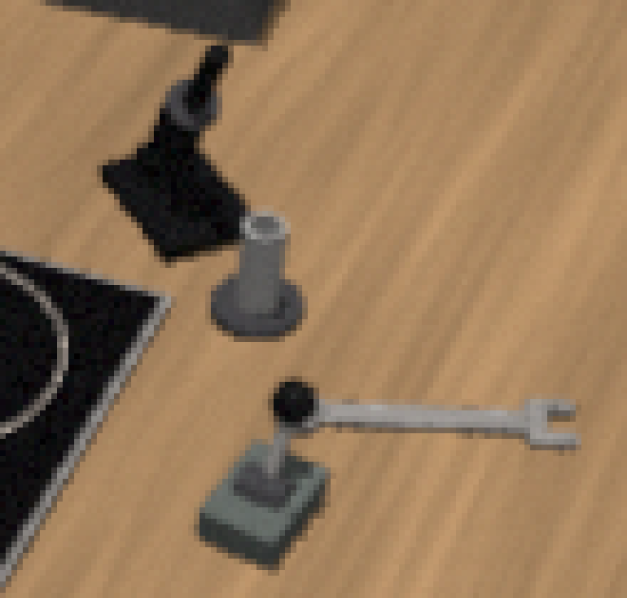

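Run:
```python
from h import *
print(bot.read_clock())
yaw=np.radians(25); c=np.array([.638,-.0095]); park=np.array([.654,-.2033])
Q=qdown([*c,.081],yaw)
bot.set_gripper(.55,30)
bot.move_pose([*c,.2],Q)
bot.move_linear([*c,.081],speed=.12,until_force=8) and print("contact")
bot.set_gripper(0,30); print("width",bot.read_gripper_width(),bot.read_finger_force())
bot.move_linear([*park,bot.read_position()[2]],speed=.07)
print(bot.read_position(),bot.read_ft_force())
bot.set_gripper(.55); p=bot.read_position(); bot.move_linear([p[0],p[1],.2],speed=.2)
bot.move_pose([.5,-.1,.35],q(down(np.radians(90))))
snap("top","t1",(120,110,400,200),2); print(bot.read_clock())
for n in("block1","pot"): print([(d["bbox"],round(d["confidence"],2)) for d in bot.search_frame("top",n)])
im=cv2.imread("pics/t1_full.png");hsv=cv2.cvtColor(im,cv2.COLOR_BGR2HSV)
m=((hsv[...,1]<70)&(hsv[...,2]>120)).astype(np.uint8);m[:,235:]=0
n,l,s,ce=cv2.connectedComponentsWithStats(m)
for i in range(1,n):
    if 50<s[i,4]<130:
        h=cv2.convexHull(np.argwhere(l==i)[:,::-1].astype(np.int32));M=cv2.moments(h);u=np.array([M["m10"],M["m01"]])/M["m00"]
        th=.5*np.arctan2(2*M["mu11"],M["mu20"]-M["mu02"]);e=np.array([np.cos(th),np.sin(th)])
        a,b=w("top",u,.02),w("top",u+5*e,.02);print(u.round(1),a.round(4),"long axis deg",np.degrees(np.arctan2(*(b-a)[1::-1])).round(1))
```

```text
1.7
width 0.10469575630596915 29.311804175376892
[ 0.65363454 -0.20252364  0.08163747] [-1.20901396  5.35481124  5.95240634]
11.525
[([173.1, 177.9, 17.4, 9.9], 0.69), ([206.4, 144.2, 14.4, 15.5], 0.52), ([202.5, 169.7, 11.8, 19.8], 0.44), ([172.5, 202.8, 15.4, 14.6], 0.43)]
[]
[208.7 179.7] [0.5707 0.3573 0.02  ] long axis deg -130.9
[178.8 210.4] [0.4815 0.4395 0.02  ] long axis deg -32.3
```

View pics/t1.png

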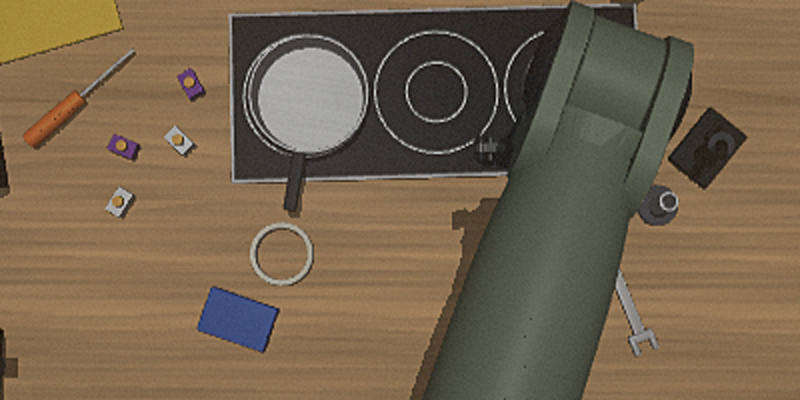

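The middle circle is clear now. The blocks are at crop (178,140) and (120,202), and the pan's inner floor is centred at about (312,98).

Run:
```python
from h import *
pan=w("top",(120+312/2-.25,110+98/2-.25),.013);print("pan",pan.round(4))
def detect():
    im=bot.camera("top")[:,:,::-1];hsv=cv2.cvtColor(np.ascontiguousarray(im),cv2.COLOR_BGR2HSV)
    m=((hsv[...,1]<70)&(hsv[...,2]>120)).astype(np.uint8);m[:,235:]=0;m[:,:150]=0
    n,l,s,ce=cv2.connectedComponentsWithStats(m);out=[]
    for i in range(1,n):
        if 50<s[i,4]<130:
            h=cv2.convexHull(np.argwhere(l==i)[:,::-1].astype(np.int32));M=cv2.moments(h);u=np.array([M["m10"],M["m01"]])/M["m00"]
            th=.5*np.arctan2(2*M["mu11"],M["mu20"]-M["mu02"]);e=np.array([np.cos(th),np.sin(th)])
            a,b=w("top",u,.02),w("top",u+5*e,.02);out.append((a[:2],np.arctan2(*(b-a)[1::-1])))
    return out
py=np.radians(83)
for k in range(2):
    D=detect();print(D)
    c,th=D[0]; Q=qdown([*c,.01],th+np.pi/2)
    bot.set_gripper(.62,40); bot.move_pose([*c,.12],Q)
    if bot.move_linear([*c,.004],speed=.1,until_force=8):print("contact",bot.read_position())
    bot.set_gripper(0,40); g=bot.read_gripper_width();print("grip",g,bot.read_finger_force())
    bot.move_linear([*c,.14],speed=.2)
    t=pan[:2]+(1-2*k)*.028*np.array([np.cos(py),np.sin(py)])
    Qt=qdown([*t,.03],np.radians(-7)); bot.move_pose([*t,.14],Qt)
    print("still",bot.read_gripper_width())
    if bot.move_linear([*t,.021],speed=.1,until_force=6):print("c2",bot.read_position())
    bot.set_gripper(g+.2); bot.move_linear([*t,.14],speed=.2)
    bot.move_pose([.45,-.15,.3],q(down(np.radians(90))))
snap("top","t2",(120,110,400,200),2); print(bot.read_clock())
```

```text
pan [0.6348 0.1669 0.013 ]
[(array([0.57102081, 0.35759286]), np.float64(-2.2925926389288387)), (array([0.48152332, 0.43945393]), np.float64(-0.5640047273669325))]
grip 0.26867394030304076 40.030882358551025
still 0.26630579403850807
[(array([0.8701884 , 0.38799073]), np.float64(-2.705568160817628)), (array([0.48152332, 0.43945393]), np.float64(-0.5640047273669325))]Traceback (most recent call last):
  File "<stdin>", line 16, in <module>
  File "h.py", line 24, in qdown
    return q(down(best[1]))
                  ~~~~^^^
TypeError: 'NoneType' object is not subscriptable
```

Run:
```python
from h import *
pan=np.array([.6348,.1669]);py=np.radians(83)
c=np.array([.4815,.4395]);th=-.564
Q=qdown([*c,.01],th+np.pi/2)
bot.set_gripper(.62,40); bot.move_pose([*c,.12],Q)
if bot.move_linear([*c,.004],speed=.1,until_force=8):print("contact",bot.read_position())
bot.set_gripper(0,40); g=bot.read_gripper_width();print("grip",g,bot.read_finger_force())
bot.move_linear([*c,.14],speed=.2)
t=pan-.028*np.array([np.cos(py),np.sin(py)])
Qt=qdown([*t,.03],np.radians(-7)); bot.move_pose([*t,.14],Qt)
print("still",bot.read_gripper_width())
if bot.move_linear([*t,.021],speed=.1,until_force=6):print("c2",bot.read_position())
bot.set_gripper(g+.2); bot.move_linear([*t,.14],speed=.2)
bot.move_pose([.4,-.1,.3],q(down(np.radians(90))))
snap("top","t2",(120,110,400,200),2);snap("side","s2"); print(bot.read_clock())
```

```text
grip 0.2733431109582448 40.13655066490173
still 0.2703593732889625
32.1833
```

View pics/t2.png

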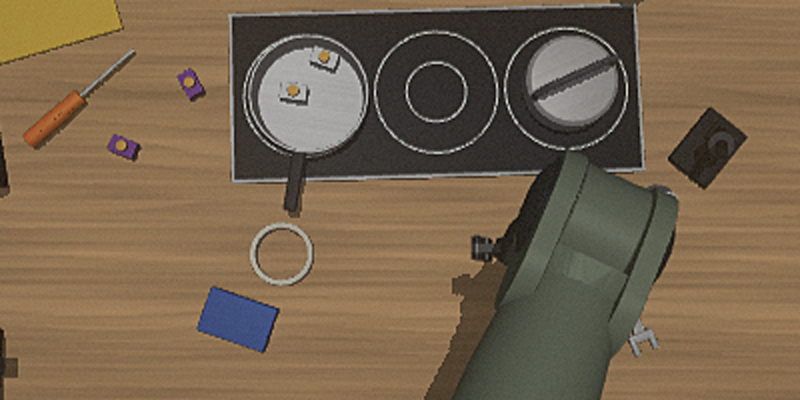

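View pics/s2.png

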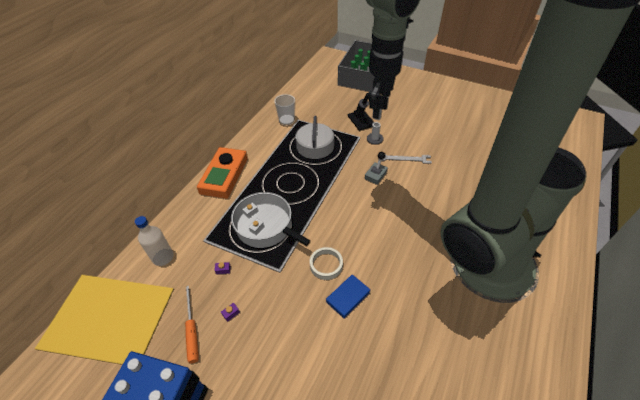

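The pot is on the right circle and both blocks are in the pan at (294,91) and (325,57). Next is the pan slide.

Run:
```python
from h import *
f=lambda x,y,z:w("top",(120+x/2-.25,110+y/2-.25),z)[:2]
print("pot",f(572,82,.064),"b",f(294,91,.043),f(325,57,.043))
pan=f(312,98,.013);h=f(292,210,.058)
d=(h-pan)/np.linalg.norm(h-pan);yaw=np.arctan2(d[1],d[0])+np.pi/2;print(pan,h,np.linalg.norm(h-pan),np.degrees(yaw))
g=pan+.13*d;heat=np.array([.6463,-.0135])
Q=qdown([*g,.032],yaw); bot.set_gripper(.55,40)
bot.move_pose([*g,.15],Q)
if bot.move_linear([*g,.032],speed=.1,until_force=8):print("contact",bot.read_position())
bot.set_gripper(0,40);print(bot.read_gripper_width(),bot.read_finger_force(),bot.read_ft_force())
p=np.array(bot.read_position());bot.move_linear([*(p[:2]+heat-pan),p[2]],speed=.06)
print(bot.read_ft_force());bot.set_gripper(.55);p=np.array(bot.read_position());bot.move_linear([p[0],p[1],.2],speed=.2)
bot.move_pose([.4,.3,.3],q(down(np.radians(90))))
snap("top","t3",(120,110,400,200),2); print(bot.read_clock())
```

```text
pot [ 0.65169654 -0.20207719] b [0.63888915 0.19028787] [0.68851338 0.14705615]
[0.63480235 0.1669281 ] [0.46816588 0.18869907] 0.16805263356846992 262.55649599295083
0.20270587888886799 41.96734964847565 [-1.08999523  0.65038412  5.08769026]
[1.11924329 4.26511968 5.18384722]
41.25
```

View pics/t3.png

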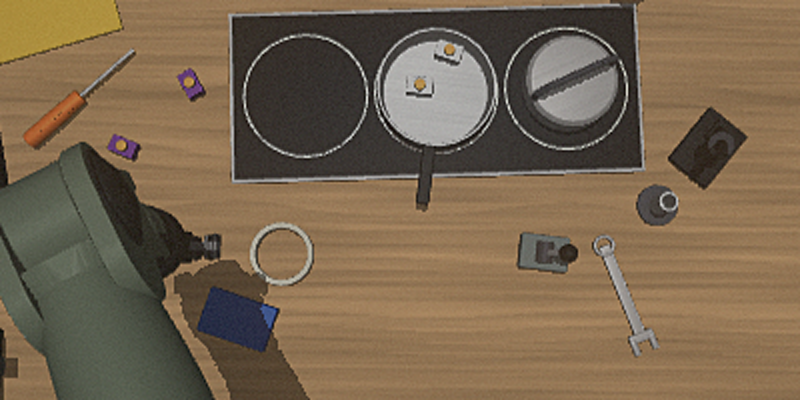

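The pan sits centred on the middle circle with both blocks in it. Next I'll locate the probe, well and switch.

Run:
```python
from h import *
T=lambda x,y:((x+.5)/5.7-.5+370,(y+.5)/5.7-.5+155)
S=lambda x,y:((x+.5)/5.7-.5+330,(y+.5)/5.7-.5+85)
for n,a,b in(("well",(482,318),(264,226)),("ball",(194,466),(294,402)),("collar",(631,155),(191,105)),("gripend",(632,160),(218,56))):
    p,e=tri(T(*a),S(*b));print(n,p.round(4),round(e,4))
print("well at .068",w("top",T(482,318),.068).round(4), w("side",S(264,226),.068).round(4),"foot",w("top",T(448,328),.006).round(4))
co=np.array([w("top",T(*c),.012) for c in((600,50),(705,135),(583,280),(482,198))]);print("holder",co.mean(0).round(4),(co[3]-co[0]).round(3),(co[2]-co[1]).round(3))
ax=(co[3]-co[0])+(co[2]-co[1]);ax/=np.linalg.norm(ax);print("az",np.degrees(np.arctan2(ax[1],ax[0])))
col,_=tri(T(631,155),S(191,105));a=ax*np.sin(np.radians(26))+np.array([0,0,np.cos(np.radians(26))])
tip=col-.0625*a;print("tip",tip.round(4))
for s in(0,.06,.065,.125):print(s,((px("top",tip+s*a)-[370,155])*5.7).round(0),((px("side",tip+s*a)-[330,85])*5.7).round(0))
sb=[w("top",T(*c),.025) for c in((65,408),(200,425),(187,522),(52,505))];print("sw",np.mean(sb,0).round(4),(sb[1]-sb[0]).round(3))
tool=np.c_[np.cross([-ax[1],ax[0],0],-a),[-ax[1],ax[0],0],-a]
for L in(.125+.05,.095-.019):
    for s in(1,-1):
        M=tool*[s,s,1];j=bot.solve_ik(list(tip+L*a),q(M));print(L,s,None if j is None else np.round(j,2))
```

```text
well [ 0.483  -0.3345  0.0704] 0.0014
ball [ 0.4093 -0.1925  0.0751] 0.0021
collar [ 0.5611 -0.4033  0.0892] 0.0013
gripend [ 0.5463 -0.3891  0.1391] 0.0117
well at .068 [ 0.4839 -0.3349  0.068 ] [ 0.4833 -0.3376  0.068 ] foot [ 0.4844 -0.3343  0.006 ]
holder [ 0.5676 -0.4082  0.012 ] [-0.077  0.062  0.   ] [-0.075  0.064  0.   ]
az 140.2641512737335
tip [ 0.5822 -0.4208  0.033 ]
0 [627. 129.] [163. 151.]
0.06 [629. 153.] [187. 105.]
0.065 [629. 155.] [189. 101.]
0.125 [631. 181.] [214.  49.]
sw [ 0.4127 -0.1668  0.025 ] [-0.008 -0.068  0.   ]
0.175 1 [-0.74  0.24 -0.55  0.33  0.02  3.1 ]
0.175 -1 [-0.74  0.24 -0.55  0.33  0.02 -0.04]
0.076 1 [-0.74  0.43 -0.54  0.14  0.02  3.1 ]
0.076 -1 [-0.74  0.43 -0.54  0.14  0.02 -0.04]
```

```bash
cat >> h.py <<'E'
az=np.radians(140.3);ax=np.array([np.cos(az),np.sin(az),0]);tv=np.array([-ax[1],ax[0],0])
def pr(deg):  # probe axis and tool matrix for lean
    t=np.radians(deg);a=ax*np.sin(t)+np.array([0,0,np.cos(t)])
    y=-tv;return a,np.c_[np.cross(y,-a),y,-a]
well=np.array([.4836,-.3350,.068])
E
python3 - <<'E'
from h import *
a,M=pr(26);Q=q(M);tip=np.array([.5822,-.4208,.033])
bot.set_gripper(.5,40);bot.move_pose([.45,-.3,.3],Q)
bot.move_pose(list(tip+.19*a),Q)
if bot.move_linear(list(tip+.08*a),speed=.06,until_force=6):print("contact",bot.read_position(),tip+.08*a)
bot.set_gripper(0,40);print(bot.read_gripper_width(),bot.read_finger_force())
p=np.array(bot.read_position());print(bot.read_ft_force());bot.move_linear(list(p+.085*a),speed=.08)
print(bot.read_gripper_width(),bot.read_ft_force())
t=well+[0,0,.04];bot.move_linear(list(t+.08*a),speed=.1)
p=np.array(bot.read_position());e=p-.08*a;print("exp tip",e,px("top",e),px("side",e),px("side",e+.06*a))
c=px("side",e).astype(int);snap("side","s4",(c[0]-40,c[1]-50,80,80),7);print(c)
c=px("top",e).astype(int);snap("top","t4",(c[0]-40,c[1]-40,80,80),7);print(c,bot.read_clock())
E
```

```text
0.17413677506578645 38.86776030063629
[-0.55792996  0.13332137  1.09701218]
0.17388776418099663 [ 0.32279098  0.03626361 -0.65676121]
exp tip [ 0.48417911 -0.33558684  0.10839273] [458.3830615 208.9206029] [376.4445351  115.01553227] [381.78567159 106.06270431]
[376 115]
[458 208] 48.95
```

View pics/s4.png

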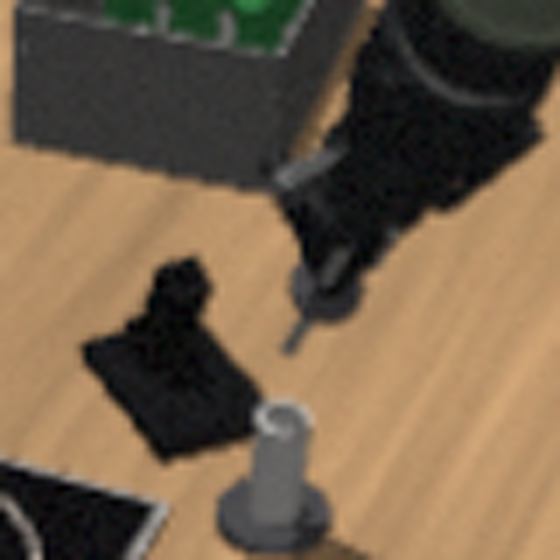

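View pics/t4.png

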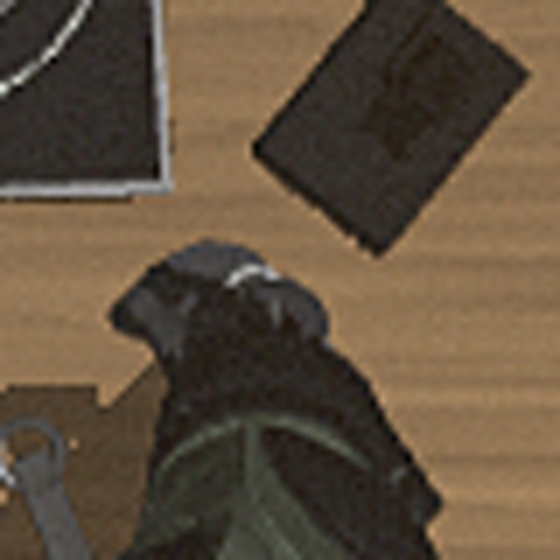

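The side picture shows the tip at (377,114.6), against (376.4,115.0) expected, so the grasp is as planned. I'll insert it now.

Run:
```python
from h import *
a,M=pr(18)
def go(tip,deg,sp,uf=None):
    a,M=pr(deg);r=bot.move_linear(list(tip+.08*a),speed=sp,rotation=q(M),until_force=uf);print(deg,r,(np.array(bot.read_position())-.08*a-well).round(4),np.round(bot.read_ft_force(),1))
o=-.0016*ax
go(well+o+[0,0,.02],18,.05)
go(well+o+[0,0,-.010],18,.03,5)
bot.wait(.3)
go(well+[0,0,-.010],0,.02)
go(well+[0,0,-.0635],0,.04,5)
c=px("side",well).astype(int);snap("side","s5",(c[0]-40,c[1]-50,80,80),7);print(c,bot.read_clock())
```

```text
18 False [ 0.0011 -0.0009  0.0195] [ 0.7  0.3 -0.7]
18 False [ 0.0014 -0.0012 -0.0098] [-0.7  0.9 -0.4]
0 False [-0.0003  0.0003 -0.0101] [-0.5 -0.4 -0.7]
0 True [-0.0001  0.0001 -0.0555] [-1.2 -0.   5.4]
[375 124] 53.3667
```

View pics/s5.png

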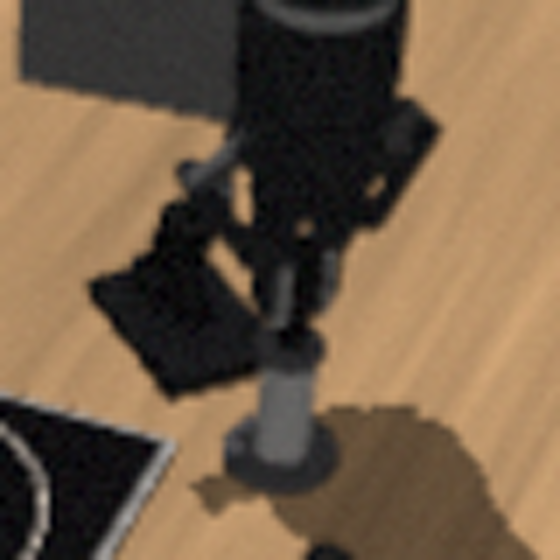

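The collar is down on the well mouth and the probe is upright. I'll release it and throw the toggle.

Run:
```python
from h import *
bot.set_gripper(.4);bot.wait(.3);p=bot.read_position();bot.move_linear([p[0],p[1],.26],speed=.12)
bot.set_gripper(0,40)
ball=np.array([.4093,-.1925]);d=np.array([.117,.993]);ce=np.array([.4115,-.1668])
s=ball-.055*d
Q=qdown([*s,.062],np.arctan2(d[1],d[0])+np.pi/2)
bot.move_pose([*s,.2],Q);bot.move_linear([*s,.062],speed=.15)
e=ce+(.026-.013-.011+.008)*d
r=bot.move_linear([*e,.062],speed=.05,until_force=10);print(r,bot.read_position(),e,bot.read_ft_force())
p=np.array(bot.read_position());b=p[:2]-.03*d;bot.move_linear([*b,.062],speed=.1);bot.move_linear([*b,.25],speed=.2)
bot.move_pose([.35,.25,.35],q(down(np.radians(90))))
snap("top","t6",(120,110,400,200),2);snap("side","s6",(200,80,240,180),3.3);print(bot.read_clock())
```

```text
True [ 0.41136402 -0.16452676  0.06167372] [ 0.41267 -0.15687] [ 0.1618014  -2.28338388  0.53892545]
62.8333
```

View pics/t6.png

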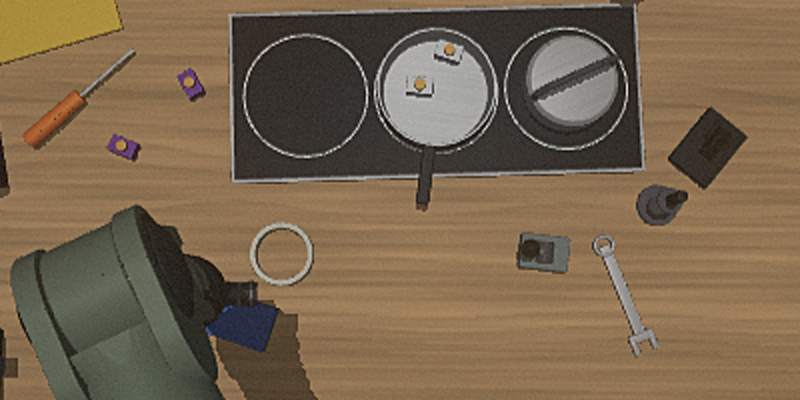

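View pics/s6.png

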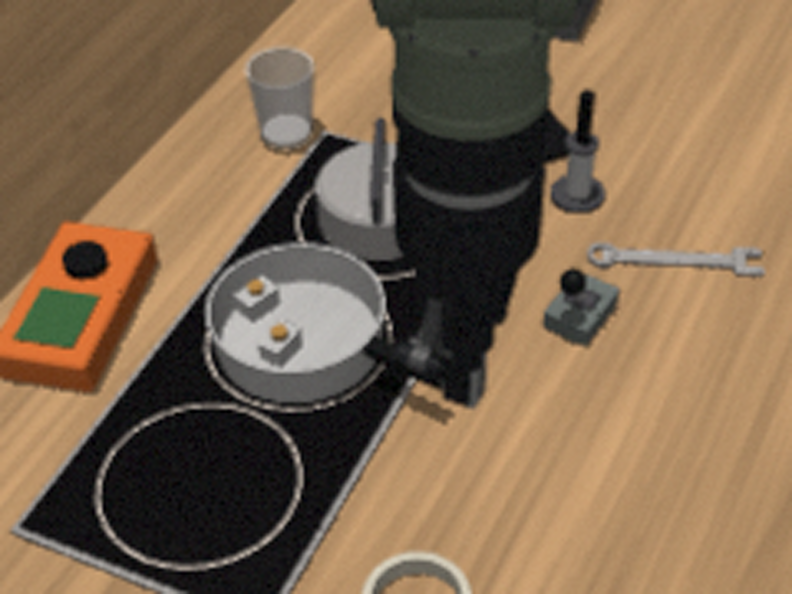

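The probe stands upright with its collar on the well. The ball has moved over to (530,252). I'll check the toggle angle.

Run:
```python
from h import *
im=cv2.imread("pics/t6_full.png")[225:250,375:410].astype(int).sum(2);a=cv2.imread("pics/top0.png")[225:250,375:412].astype(int).sum(2)
for n,i in(("now",im),("start",a)):
    m=cv2.morphologyEx((i<130).astype(np.uint8),cv2.MORPH_OPEN,np.ones((3,3),np.uint8));n_,l,s,c=cv2.connectedComponentsWithStats(m);k=1+s[1:,4].argmax();u=c[k]+[375,225]
    p=w("top",u,.0705);print(n,u,s[k],p.round(4),"offset along d",(p[:2]-[.4127,-.1668])@[.117,.993])
f=lambda x,y,z:w("top",(120+x/2-.25,110+y/2-.25),z)[:2]
print("pan err",f(437,94,.013)-[.6463,-.0135],"pot err",f(572,82,.064)-[.654,-.2033])
```

```text
now [382.  234.5] [ 6  8  3  4 12] [ 0.4152 -0.1332  0.0705] offset along d 0.03363703239002616
start [403.15789474 237.15789474] [25  9  9  7 38] [ 0.4083 -0.1917  0.0705] offset along d -0.02519663005811333
pan err [-0.00372778 -0.00074304] pot err [-0.00230346  0.00122281]
```

```bash
python3 -c "
from cell import bot
print(bot.close_job())"
```

```text
the job is handed in; nothing more can be done
None
```

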